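# Pour the walnuts through the funnel into the jar

## Task

Pick up the small metal scoop that holds the three walnuts and, from above, tip it over the funnel standing in the glass jar so that all three walnuts drop through into the jar. Leave the jar standing upright, then gently set the empty scoop back down on the blue counter, flat on its underside, and let go.

Things in the scene. Friction and masses are not known exactly. Their poses are not given: they have to be found in the camera images.
- scoop: Aluminium scoop with the walnuts (its twin is empty). Trough 130 (x) x 42 x 34 mm, upright parallel sides, walls 3; grip across these near x=+15 (balance). Origin: centre of underside, z up. Open mouth at x=-65, facing roughly the robot; wooden handle at +x to x=132. Last 30 mm of floor rise 5 mm to the mouth: nuts stay until it is tipped down 10 deg, all roll out by 40. 0.12 kg.
- funnel_jar: Loose narrow clear glass jar with a wide aluminium funnel fixed in its neck, one piece, 0.6 kg (a like jar has no funnel). Origin: centre of underside, z up. Jar 72 mm across, 110 high, inside 64 across, floor 6 thick. Funnel coaxial: mouth 126 mm across inside, rim 163 above the counter, sloping 47 deg to a straight throat 50 wide inside, which ends 98 above the counter.
- walnut1: One of three whole walnuts in the shell (all alike, brown, near-round: 26 mm across, 28 mm long, about 11 g) that start in single file in the scoop. They roll easily. Origin at its centre; its axes do not matter.
- walnut2: One of three whole walnuts in the shell (all alike, brown, near-round: 26 mm across, 28 mm long, about 11 g) that start in single file in the scoop. They roll easily. Origin at its centre; its axes do not matter.
- walnut3: One of three whole walnuts in the shell (all alike, brown, near-round: 26 mm across, 28 mm long, about 11 g) that start in single file in the scoop. They roll easily. Origin at its centre; its axes do not matter.
Things that resemble listed ones, but are neither listed nor needed, are in the scene too. What is shaped like the scoop but red is not meant. Leave any pink look-alike of the walnut2 alone.

How it is judged:
By the outcome, as a careful person would: the job done as asked, in the order asked, and still so for the second after the job is handed in, with the robot touching nothing.
It also fails if it takes over 59 s, if anything falls off the work surface, if the arm or the gripper's body presses on something with over 40 N, if the wrist force passes 120 N, or if a joint passes its speed limit or range.

## Robot

A 7-joint arm with a two-finger parallel gripper is mounted at the origin on the work surface. World frame = base frame: x ahead of the robot, y to its left, z up, the work surface at z = 0. Lengths are in mm, angles in rad, forces in N, time in s.
With the tool pointing down it reaches from about 350 to 900 mm from the base axis. Payload 7.2 kg.
Tool frame: the origin (TCP) lies at the very end of the fingers, on their centre line; the grasp point (between the pads) lies 19 mm behind it; z points along the fingers, y is the direction in which the jaws open and shut (so a half turn about z gives the same grasp; the last joint's range is limited). The gripper opens to 85 mm and grips with 20 to 120 N. Pads are 22 mm wide; open, the fingers measure 114 mm over their backs; the gripper's body (76 mm by 85 mm) begins 54 mm behind the grasp point. The pads swing forward as they close: fully open they stand 13 mm farther back than shut.
Start: joints at [1.183, 0.411, -0.013, 1.596, 0.006, 1.134, -0.082], TCP at [196.474, -593.319, 204.397] pointing down, gripper open.
Joint ranges: [-2.95, 2.95], [-0.29, 1.99], [-1.47, 1.44], [0.14, 2.54], [-1.03, 4.17], [0.13, 1.85], [-2.86, 2.86]. Speed limits (rad/s): [2.39, 2.39, 3.01, 3.01, 3.14, 3.14, 3.14].

## Interface

Orientations are given as a unit quaternion [w, x, y, z].
In Python, from station import arm gives the robot as it stands.
- The arm moves only by the tool servo_tool, never from a script. Its argument "series" is a list that holds one entry, the list of rows, each a list of 7 numbers: the shift along the tool's x, y, z in units of 30 mm (1.0 is 30 mm), then the turn, a rotation vector about the tool's x, y, z in units of 8 degrees (1.0 is 8 degrees), then the finger opening in mm, from 0 to 85.4. In form: [[[dx, dy, dz, wx, wy, wz, hand], ...]]. A call has 1 to 10 rows; each row shifts and turns the commanded pose from where the row before left it, along the tool's axes as they then stand; what a row does not reach is not made up. A row lasts 1/10 s, in which the tool goes at most 50 mm and 8.59 degrees, less where a joint would pass 70% of its speed; a pose out of reach is approached as far as the arm can. A call is refused whole if a number of a shift passes 1 or a number of a turn 1, either way. A call with a gripper value outside its range is refused whole. The fingers move at their own pace and stop on an object; "newtons" is the grip in N (left out, the last holds). Time passes only in rows, so rows that do not move let the fingers close. It gives the time, the measured TCP pose, the force and the opening at its end, in the units of the state.
- arm.observe(): the state, without advancing time (a new reading comes with each control period).
- arm.snapshot(name): name is "scene" or "top" or "wrist"; returns the picture (400x640x3 uint8, red, green, blue); there is no depth.
- arm.camera_info(name): a dict with "fx", "fy", "cx", "cy" (pixels), "extrinsics" (4x4, takes a point from world to camera coordinates). Camera axes: x right, y down, z forward; pixel columns grow to the right and rows downward; lengths in mm; the calibration is good to about 2 mm. A picture is of the moment at which its call begins: read the wrist's pose just before it. camera_info takes no time and is no camera call; for the wrist camera it gives the pose at the moment of the call.
- arm.hand_in(): hands the job in, once; it reports no verdict.
The state is a dict: "clock": time; "q": joint angles; "dq": joint speeds; "joint_torque": joint torques, N m; "position": TCP position; "tcp_rot": TCP orientation; "ft_force": force on the tool from outside, world axes, zero at the start; "ft_torque": the same for the moment, N m; "opening": finger opening in mm.
Only numpy, scipy, OpenCV 4.12 (cv2) and the standard library are available. Lean on these libraries where they do the work, as an engineer would, in place of code of your own. Each camera call takes 0.05 s, during which the arm holds its last target. There are 200 camera calls.

## Working session

There is one attempt and no reset: what is moved stays moved. The work goes in short steps, Python scripts to look and compute and a tool call to move; the robot and the scene stay as the last step left them, time stands still between calls to the robot, and variables do not carry over. Pictures are saved under pics/ and viewed, about 8 in all and at most 12, crops included, and the job is handed in when it is done.

Besides the shell and the picture viewer there is one more tool, called by a JSON object that holds its "name" and its "arguments". servo_tool: Moves the arm, as the interface text tells. Its arguments: {"type":"object","properties":{"series":{"type":"array","items":{"type":"array","items":{"type":"array","items":{"type":"number"}}}},"newtons":{"type":"number"}},"required":["series"]}

```bash
mkdir -p pics; cat > h.py <<'E'
import numpy as np, cv2
from station import arm
def snap(n,f):
    i=arm.snapshot(n); cv2.imwrite(f'pics/{f}.png',i[:,:,::-1]); return i
def ray(n,u,v,z,c=None):
    c=c or arm.camera_info(n); E=np.array(c['extrinsics']); R,t=E[:3,:3],E[:3,3]
    d=R.T@np.array([(u-c['cx'])/c['fx'],(v-c['cy'])/c['fy'],1]); o=-R.T@t
    return o+d*(z-o[2])/d[2]
def proj(n,p):
    c=arm.camera_info(n); E=np.array(c['extrinsics']); q=E[:3,:3]@np.array(p,float)+E[:3,3]
    return q[0]/q[2]*c['fx']+c['cx'],q[1]/q[2]*c['fy']+c['cy']
E
python3 - <<'E'
from h import *
a=snap('scene','s0');b=snap('top','t0')
s=arm.observe();print(s)
for n in('scene','top'):
    c=arm.camera_info(n);E=np.array(c['extrinsics']);print(n,c['fx'],(-E[:3,:3].T@E[:3,3]).round(),E[2,:3].round(2))
E
```

```text
{'clock': 0.1, 'q': array([ 1.18278166,  0.41179199, -0.01272038,  1.59695281,  0.00556359,
        1.13432398, -0.08223294]), 'dq': array([-0.00072718, -0.00074256, -0.00021807, -0.00158245,  0.00021652,
       -0.00017982, -0.00121781]), 'joint_torque': array([ 3.75667296e-03, -6.01821113e+01,  6.84734937e-01, -3.00082397e+01,
        1.39521580e-02,  6.52490126e-03,  5.50747620e-05]), 'position': array([ 196.3179699 , -592.85155401,  203.65763015]), 'tcp_rot': array([-7.05496888e-04,  9.87243102e-01,  1.59218526e-01, -1.47128422e-04]), 'ft_force': array([ 0.29188598, -0.05013798,  0.88093635]), 'ft_torque': array([ 0.03910609,  0.03710634, -0.03580393]), 'opening': 85.50883163903687}
scene 405.0108132242263 [854. 451. 516.] [-0.5  -0.58 -0.64]
top 472.6304694571414 [332.  18. 875.] [ 0.18  0.   -0.98]
```

View pics/s0.png

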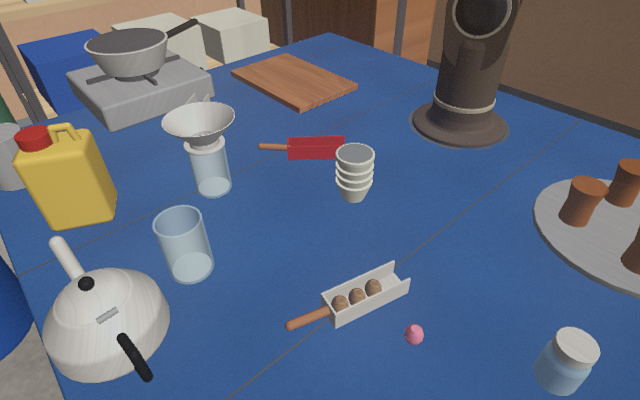

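View pics/t0.png

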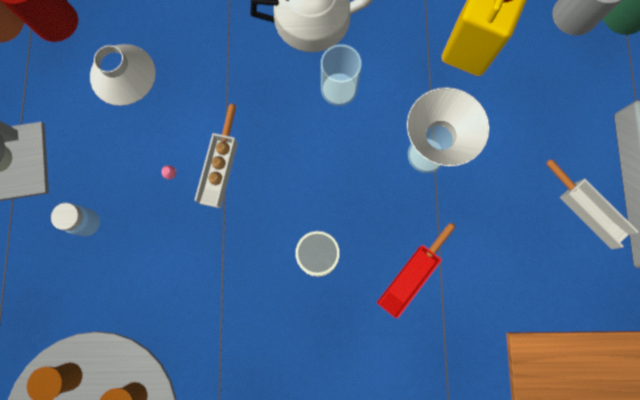

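```bash
python3 - <<'E'
from h import *
b=cv2.imread('pics/t0.png');hsv=cv2.cvtColor(b,cv2.COLOR_BGR2HSV)
m=((hsv[:,:,1]<60)&(hsv[:,:,2]>90)).astype(np.uint8)*255
# scoop: trough incl. nuts -> contour minAreaRect
cs,_=cv2.findContours(m,cv2.RETR_EXTERNAL,cv2.CHAIN_APPROX_NONE)
for c in cs:
    if cv2.contourArea(c)<800: continue
    x,y,w,h=cv2.boundingRect(c)
    if 180<x<250 and y>100:
        r=cv2.minAreaRect(c);bx=cv2.boxPoints(r);print('scoop',r)
        P=[];[ (print(p,ray('top',*p,34).round(1),ray('top',*p,0).round(1))) for p in bx]
    if 380<x+w/2<500 and y<180:
        e=cv2.fitEllipse(cv2.convexHull(c));print('funnel',x,y,w,h,e,ray('top',*e[0],163).round(1))
        for p in [(x,y+h/2),(x+w,y+h/2),(x+w/2,y),(x+w/2,y+h)]: print(ray('top',*p,163).round(1))
for n,p in dict(jarthroat=(441,136,98),jarbase=(421,157,6),tip=(231.5,105,25)).items(): print(n,ray('top',*p).round(1))
n=((hsv[:,:,0]<25)&(hsv[:,:,1]>70)&(hsv[:,:,2]<190)).astype(np.uint8); n[:, :190]=0;n[:,245:]=0;n[220:]=0;n[:95]=0
k,l,st,ce=cv2.connectedComponentsWithStats(n)
for i in range(1,k):
    if st[i,4]>20: print(st[i],ce[i].round(1),ray('top',*ce[i],18).round(1))
a=cv2.imread('pics/s0.png')
o=np.hstack([cv2.resize(b[95:215,180:260],None,fx=4,fy=4,interpolation=2),cv2.resize(a[250:340,275:420],(480*145//90//2*1,480),interpolation=2)])
cv2.imwrite('pics/c0.png',o);print(o.shape)
E
```

```text
scoop ((216.44119262695312, 169.23532104492188), (28.619203567504883, 74.45843505859375), 14.03624439239502)
[193.52942 201.88239] [497.7 249.9  34. ] [504.4 259.2   0. ]
[211.58826 129.6471 ] [634.8 221.1  34. ] [647.  229.3   0. ]
[239.35297 136.58826] [620.5 169.   34. ] [632.2 175.    0. ]
[221.29413 208.82355] [484.3 199.1  34. ] [490.4 206.4   0. ]
funnel 407 87 82 85 ((444.7748718261719, 130.18576049804688), (81.32341766357422, 90.1729507446289), 41.25544738769531) [ 582.4 -178.1  163. ]
[ 584.4 -118.7  163. ]
[ 582.6 -247.8  163. ]
[ 654.9 -187.6  163. ]
[ 514.4 -179.1  163. ]
jarthroat [ 594.9 -189.    98. ]
jarbase [ 584.8 -173.     6. ]
tip [686.8 186.7  25. ]
[222 104  13  32 171] [228.8 119.3] [660.8 192.6  18. ]
[216 138  13  17 152] [222.3 146.6] [606.6 203.7  18. ]
[211 157  14  12 133] [217.8 162.4] [575.8 211.4  18. ]
[209 172  13  13 128] [214.7 177.9] [546.1 216.3  18. ]
(480, 706, 3)
```

View pics/c0.png

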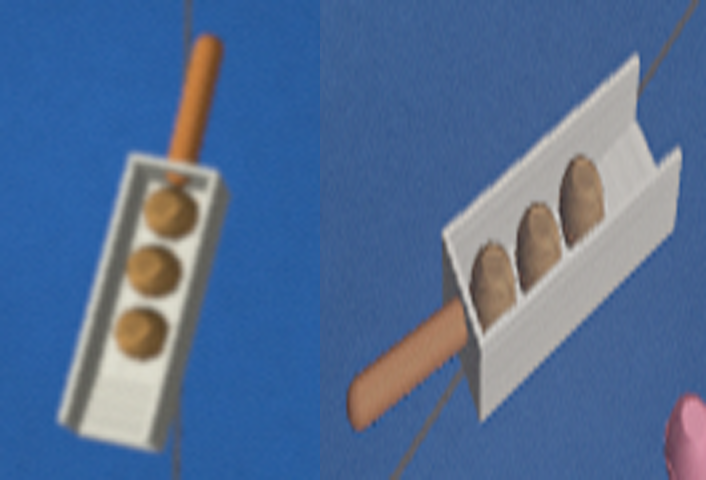

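```bash
python3 - <<'E'
from h import *
o=np.array([557.8,214.8,0]);X=np.array([.977,-.212,0]);Y=np.array([.212,.977,0])
for p in [(65,21),(65,-21),(-65,21),(-65,-21)]: print(p,np.round(proj('top',o+X*p[0]+Y*p[1]+[0,0,34])),np.round(proj('scene',o+X*p[0]+Y*p[1]+[0,0,34])))
print('jar',ray('scene',198.5,121,163).round(1),'base',ray('scene',213,186,6).round(1))
for n,p in dict(jb=('top',470,75),jb2=('top',442,60),sb=('scene',117,205),sb0=('scene',50,227),glass=('top',340,95),kett=('top',312,48)).items(): print(n,ray(*p,0).round())
for h in (120,160,200): print(h,'jug shoulder',ray('scene',100,128,h).round(),'kettle knob',ray('scene',86,284,h).round())
a=cv2.imread('pics/s0.png'); cv2.imwrite('pics/c1.png',cv2.resize(a[70:300,0:260],None,fx=3,fy=2.6,interpolation=2))
E
```

```text
(65, 21) [211. 134.] [338. 316.]
(65, -21) [233. 139.] [323. 294.]
(-65, 21) [194. 201.] [412. 278.]
(-65, -21) [216. 206.] [395. 260.]
jar [ 595.6 -171.5  163. ] base [ 591.  -185.1    6. ]
jb [ 753. -280.    0.]
jb2 [ 786. -226.    0.]
sb [ 759. -268.    0.]
sb0 [ 876. -290.    0.]
glass [715. -22.   0.]
kett [816.  33.   0.]
120 jug shoulder [ 720. -355.  120.] kettle knob [866.  23. 120.]
160 jug shoulder [ 733. -273.  160.] kettle knob [864.  67. 160.]
200 jug shoulder [ 747. -192.  200.] kettle knob [863. 110. 200.]
```

View pics/c1.png

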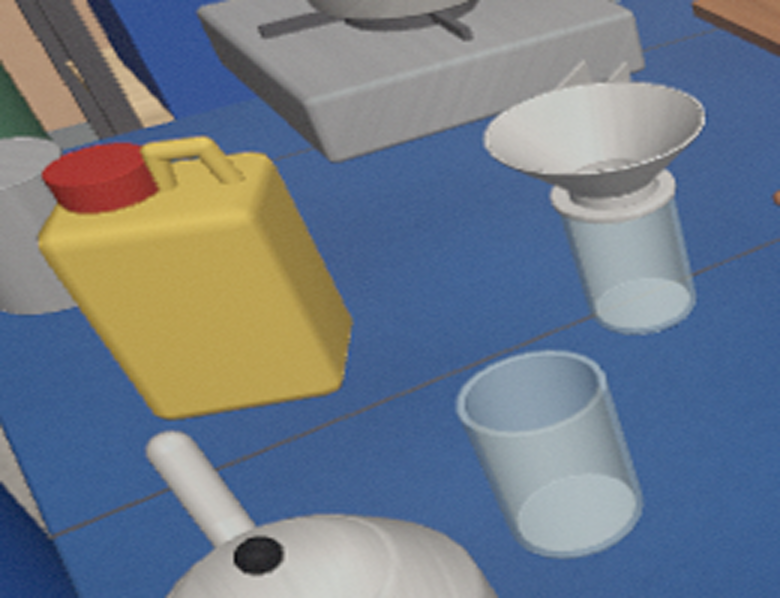

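Candidates at top pixels: scoop with nuts (216,170); empty twin (597,213); red one (410,280). The crop confirms that the first holds three brown nuts. The funnel jar is at (446,128), and the funnel-less jar at (340,75) is not it. The jug shoulder is about 160 high near (740,-270), so I'll pour with the handle turned away from it.

{"name": "servo_tool", "arguments": {"series": [[[0, 0, 0, 0, 0, 0.953, 85], [0, 0, 0, 0, 0, 0.953, 85], [0, 0, 0, 0, 0, 0.953, 85], [0, 0, 0, 0, 0, 0.953, 85], [0.226, -0.995, 0, 0, 0, 0, 85], [0.226, -0.995, 0, 0, 0, 0, 85], [0.226, -0.995, 0, 0, 0, 0, 85], [0.226, -0.995, 0, 0, 0, 0, 85], [0.226, -0.995, 0, 0, 0, 0, 85], [0.226, -0.995, 0, 0, 0, 0, 85]]], "newtons": 60}}

```text
clock: 1.1
position: [274.2, -425.4, 204.1]
tcp_rot: [-0.0, 0.994, -0.106, -0.0]
ft_force: [0.6, 0.1, 0.4]
opening: 85.0
```

{"name": "servo_tool", "arguments": {"series": [[[0.226, -0.995, 0, 0, 0, 0, 85], [0.226, -0.995, 0, 0, 0, 0, 85], [0.226, -0.995, 0, 0, 0, 0, 85], [0.226, -0.995, 0, 0, 0, 0, 85], [0.226, -0.995, 0, 0, 0, 0, 85], [0.226, -0.995, 0, 0, 0, 0, 85], [0.226, -0.995, 0, 0, 0, 0, 85], [0.226, -0.995, 0, 0, 0, 0, 85], [0.226, -0.995, 0, 0, 0, 0, 85], [0.226, -0.995, 0, 0, 0, 0, 85]]]}}

```text
clock: 2.1
position: [403.3, -148.1, 204.3]
tcp_rot: [0.0, 0.994, -0.106, -0.0]
ft_force: [0.5, 0.4, 0.5]
opening: 85.0
```

{"name": "servo_tool", "arguments": {"series": [[[0.226, -0.995, 0, 0, 0, 0, 85], [0.226, -0.995, 0, 0, 0, 0, 85], [0.226, -0.995, 0, 0, 0, 0, 85], [0.226, -0.995, 0, 0, 0, 0, 85], [0.226, -0.995, 0, 0, 0, 0, 85], [0.226, -0.995, 0, 0, 0, 0, 85], [0.226, -0.995, 0, 0, 0, 0, 85], [0.226, -0.995, 0, 0, 0, 0, 85], [0, 0, 0, 0, 0, 0, 85], [0, 0, 0, 0, 0, 0, 85]]]}}

```text
clock: 3.1
position: [506.2, 73.0, 203.8]
tcp_rot: [0.0, 0.994, -0.105, -0.001]
ft_force: [0.7, -0.1, -0.6]
opening: 85.0
```

{"name": "servo_tool", "arguments": {"series": [[[0.234, -0.996, 0, 0, 0, 0, 85], [0.234, -0.996, 0, 0, 0, 0, 85], [0.234, -0.996, 0, 0, 0, 0, 85], [0.234, -0.996, 0, 0, 0, 0, 85], [0.234, -0.996, 0, 0, 0, 0, 85], [0, 0, 0, 0, 0, 0, 85], [0, 0, 0, 0, 0, 0, 85], [0, 0, 0, 0, 0, 0, 85]]]}}

```text
clock: 3.9
position: [572.2, 209.1, 204.1]
tcp_rot: [0.001, 0.994, -0.107, -0.0]
ft_force: [-0.3, 0.3, -0.2]
opening: 85.1
```

```bash
python3 - <<'E'
from h import *
s=arm.observe();c=arm.camera_info('wrist');print(s['position'],s['tcp_rot'],s['q'].round(2))
snap('wrist','w0')
import pickle;pickle.dump(c,open('cw.pkl','wb'))
o=np.array([557.8,214.8,0]);X=np.array([.977,-.212,0]);Y=np.array([.212,.977,0])
for p in [(65,21,34),(65,-21,34),(-65,21,34),(-65,-21,34),(132,0,25)]: print(p,np.round(proj('wrist',o+X*p[0]+Y*p[1]+[0,0,p[2]])))
E
```

```text
[572.23216868 209.07244393 204.13740053] [ 7.92615765e-04  9.94258027e-01 -1.07006131e-01 -1.88518788e-04] [-0.1   0.43 -0.45  1.61  0.2   1.15 -2.38]
(65, 21, 34) [303. 137.]
(65, -21, 34) [339. 136.]
(-65, 21, 34) [306. 237.]
(-65, -21, 34) [337. 237.]
(132, 0, 25) [321.  76.]
```

View pics/w0.png

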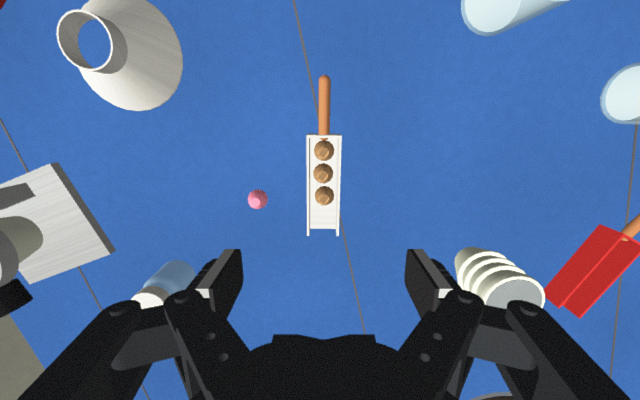

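The wrist view shows the scoop corners at (306,136), (341,135), (307,235) and (339,234), within about 2 px of the prediction. The pads are centred on it and the pink nut at (257,200) is clear.

{"name": "servo_tool", "arguments": {"series": [[[0.05, 0, 0.95, 0, 0, 0, 85], [0, 0, 0.95, 0, 0, 0, 85], [0, 0, 0.95, 0, 0, 0, 85], [0, 0, 0.95, 0, 0, 0, 85], [0, 0, 0.95, 0, 0, 0, 85], [0, 0, 0.9, 0, 0, 0, 85], [0, 0, 0.5, 0, 0, 0, 85], [0, 0, 0.3, 0, 0, 0, 85], [0, 0, 0.2, 0, 0, 0, 85], [0, 0, 0, 0, 0, 0, 85]]]}}

```text
clock: 4.95
position: [574.0, 210.8, 5.1]
tcp_rot: [0.0, 0.994, -0.106, 0.0]
ft_force: [-0.0, -0.8, 0.3]
opening: 84.7
```

{"name": "servo_tool", "arguments": {"series": [[[0, 0, 0, 0, 0, 0, 85], [0, 0, 0, 0, 0, 0, 60], [0, 0, 0, 0, 0, 0, 50], [0, 0, 0, 0, 0, 0, 46], [0, 0, 0, 0, 0, 0, 43], [0, 0, 0, 0, 0, 0, 40], [0, 0, 0, 0, 0, 0, 35], [0, 0, 0, 0, 0, 0, 30], [0, 0, 0, 0, 0, 0, 30], [0, 0, 0, 0, 0, 0, 30]]], "newtons": 50}}

```text
clock: 5.95
position: [575.2, 211.5, 6.7]
tcp_rot: [-0.001, 0.994, -0.106, 0.001]
ft_force: [-1.9, -1.4, 12.8]
opening: 29.9
```

```bash
python3 - <<'E'
from h import *
a=snap('scene','s1');w=snap('wrist','w1');print(arm.observe()['ft_force'],arm.observe()['opening'])
o=np.hstack([cv2.resize(a[200:380,250:450],(400,360)),cv2.resize(w,(400,360))])
cv2.imwrite('pics/c2.png',o[:,:,::-1])
E
```

```text
[-1.47585249 -1.02063383 12.72787425] 30.000990673501466
```

View pics/c2.png

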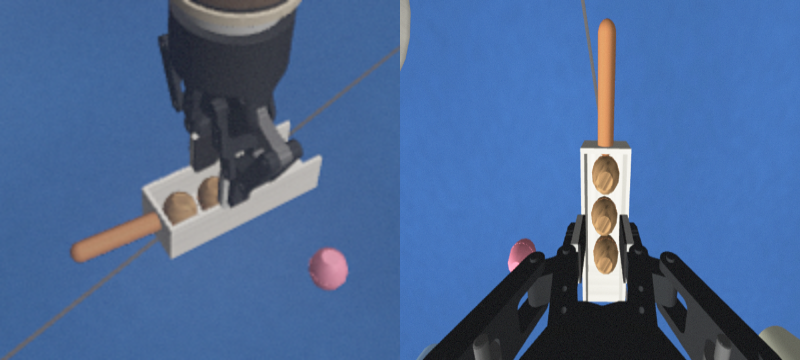

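```bash
python3 - <<'E'
from h import *
a=cv2.imread('pics/s1.png');w=cv2.imread('pics/w1.png')
o=np.hstack([cv2.resize(a[240:320,320:400],(400,400),interpolation=2),cv2.resize(w[190:350,220:420][:,20:180],(400,400),interpolation=2)])
cv2.imwrite('pics/c3.png',o)
c=arm.camera_info('wrist');E=np.array(c['extrinsics']);print(c['fx'],-E[:3,:3].T@E[:3,3],E[2,:3])
s=arm.observe();print(s['position'],s['opening'],s['ft_force'],s['ft_torque'])
o=np.array([557.8,214.8,0]);X=np.array([.977,-.212,0]);Y=np.array([.212,.977,0])
for z in(5,24,34): print(z,[np.round(proj('wrist',s['position']*[1,1,0]+Y*k+[0,0,z])) for k in(21,-21,15,-15)],[np.round(proj('scene',s['position']*[1,1,0]+Y*k+[0,0,z])) for k in(21,-21)])
E
```

```text
279.08150290099366 [646.19516813 196.1062328  176.36316905] [-0.28079519  0.0613234  -0.95780661]
[575.2049104  211.56661301   6.70632262] 30.000990673501466 [-1.47585249 -1.02063383 12.72787425] [-0.25150081  0.29606681  0.01737953]
5 [array([292., 231.]), array([355., 231.]), array([301., 231.]), array([346., 231.])] [array([365., 314.]), array([350., 293.])]
24 [array([288., 243.]), array([358., 244.]), array([298., 243.]), array([348., 244.])] [array([366., 306.]), array([350., 285.])]
34 [array([286., 251.]), array([361., 251.]), array([297., 251.]), array([350., 251.])] [array([366., 302.]), array([350., 281.])]
```

View pics/c3.png

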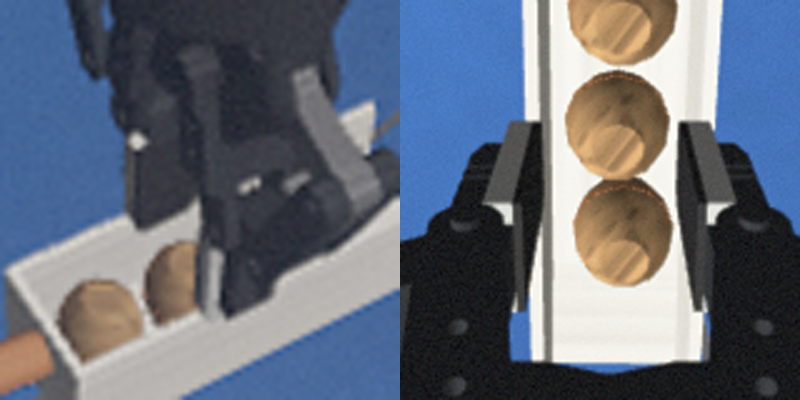

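The pads closed to 30 mm, resting on the wall tops at about z 34, so the real tips sit higher than the TCP suggests. I'll lift slightly, open, and check the tip height before going lower.

{"name": "servo_tool", "arguments": {"series": [[[0, 0, -0.4, 0, 0, 0, 30], [0, 0, -0.3, 0, 0, 0, 30], [0, 0, 0, 0, 0, 0, 60], [0, 0, 0, 0, 0, 0, 85], [0, 0, 0, 0, 0, 0, 85], [0, 0, 0, 0, 0, 0, 85], [0, 0, 0, 0, 0, 0, 85]]]}}

```text
clock: 6.75
position: [573.7, 210.9, 25.5]
tcp_rot: [0.0, 0.994, -0.106, -0.0]
ft_force: [0.2, 0.4, -0.4]
opening: 85.1
```

```bash
python3 - <<'E'
from h import *
s=arm.observe();print(s['position'],s['opening'],s['ft_force'])
w=snap('wrist','w2');a=snap('scene','s2')
for n,X0 in(('wrist',11),('scene',0)):
  for z in(0,15,30,45): print(n,z,[np.round(proj(n,s['position']*[1,1,0]+np.array([.977,-.212,0])*X0+np.array([.212,.977,0])*k+[0,0,z])) for k in(42.5,-42.5)])
o=np.hstack([cv2.resize(a[230:330,310:410],(400,400),interpolation=2),cv2.resize(w[150:350,220:420],(400,400),interpolation=2)])
cv2.imwrite('pics/c4.png',o[:,:,::-1])
E
```

```text
[573.66320139 210.88442759  25.50081649] 85.07204478344413 [ 0.18430205  0.38214125 -0.39356059]
wrist 0 [array([266., 204.]), array([381., 204.])]
wrist 15 [array([261., 211.]), array([386., 211.])]
wrist 30 [array([256., 219.]), array([391., 219.])]
wrist 45 [array([250., 228.]), array([397., 228.])]
scene 0 [array([374., 326.]), array([343., 285.])]
scene 15 [array([375., 320.]), array([343., 278.])]
scene 30 [array([375., 314.]), array([343., 272.])]
scene 45 [array([376., 307.]), array([343., 266.])]
```

View pics/c4.png

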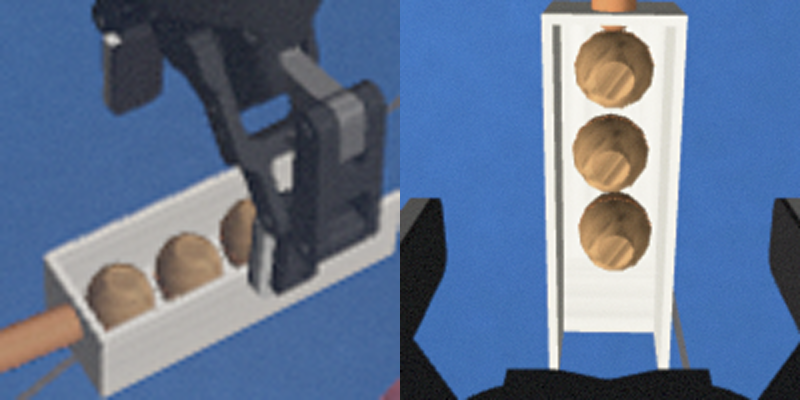

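Both views put the open tips about 32 mm above the stated TCP: wrist crop tips at (242,252) and (407,252), scene tip at (376,302). I'll go down past TCP z = 0 in steps, watching the force.

{"name": "servo_tool", "arguments": {"series": [[[0, 0, 0.5, 0, 0, 0, 85], [0, 0, 0.3, 0, 0, 0, 85], [0, 0, 0.1, 0, 0, 0, 85], [0, 0, 0.1, 0, 0, 0, 85], [0, 0, 0.05, 0, 0, 0, 85], [0, 0, 0, 0, 0, 0, 85]]]}}

```text
clock: 7.45
position: [573.9, 211.0, -5.7]
tcp_rot: [0.0, 0.994, -0.106, -0.0]
ft_force: [0.3, -0.1, 0.1]
opening: 85.0
```

{"name": "servo_tool", "arguments": {"series": [[[0, 0, 0.07, 0, 0, 0, 85], [0, 0, 0.07, 0, 0, 0, 85], [0, 0, 0, 0, 0, 0, 85]]]}}

```text
clock: 7.75
position: [573.8, 210.9, -10.0]
tcp_rot: [0.0, 0.994, -0.106, -0.0]
ft_force: [0.5, -0.2, -0.1]
opening: 85.5
```

No contact with the TCP at -10, so the offset is real. I'll go on to about -18 and close.

{"name": "servo_tool", "arguments": {"series": [[[0, 0, 0.07, 0, 0, 0, 85], [0, 0, 0.07, 0, 0, 0, 85], [0, 0, 0.07, 0, 0, 0, 85], [0, 0, 0.05, 0, 0, 0, 85], [0, 0, 0, 0, 0, 0, 85]]]}}

```text
clock: 8.25
position: [573.7, 210.9, -17.9]
tcp_rot: [0.0, 0.994, -0.106, -0.0]
ft_force: [0.4, -0.5, -0.5]
opening: 85.1
```

{"name": "servo_tool", "arguments": {"series": [[[0, 0, 0, 0, 0, 0, 60], [0, 0, 0, 0, 0, 0, 50], [0, 0, 0, 0, 0, 0, 46], [0, 0, 0, 0, 0, 0, 43], [0, 0, 0, 0, 0, 0, 40], [0, 0, 0, 0, 0, 0, 36], [0, 0, 0, 0, 0, 0, 30], [0, 0, 0, 0, 0, 0, 30]]]}}

```text
clock: 9.05
position: [574.0, 211.0, -17.3]
tcp_rot: [0.0, 0.994, -0.106, 0.0]
ft_force: [-1.5, -1.8, 5.7]
opening: 41.1
```

{"name": "servo_tool", "arguments": {"series": [[[0, 0, -0.1, 0, 0, 0, 30], [0, 0, -0.3, 0, 0, 0, 30], [0, 0, -0.5, 0, 0, 0, 30], [0, 0, -0.8, 0, 0, 0, 30], [0, 0, -0.9, 0, 0, 0, 30], [0, 0, -0.9, 0, 0, 0, 30], [0, 0, -0.9, 0, 0, 0, 30], [0, 0, -0.8, 0, 0, 0, 30], [0, 0, -0.5, 0, 0, 0, 30], [0, 0, -0.2, 0, 0, 0, 30]]]}}

```text
clock: 10.05
position: [574.6, 211.4, 161.7]
tcp_rot: [-0.001, 0.994, -0.106, 0.001]
ft_force: [0.8, 0.2, -1.5]
opening: 41.2
```

{"name": "servo_tool", "arguments": {"series": [[[0, 0, 0, 0, 0, 0, 30], [0, 0, 0, 0, 0, 0, 30]]]}}

```text
clock: 10.25
position: [573.3, 210.6, 158.3]
tcp_rot: [0.0, 0.994, -0.106, -0.001]
ft_force: [0.2, -0.8, -2.0]
opening: 40.9
```

```bash
python3 - <<'E'
from h import *
s=arm.observe();print(s['position'],s['opening'],s['ft_force'],s['q'].round(2))
w=snap('wrist','w3');a=snap('scene','s3');t=snap('top','t3')
cv2.imwrite('pics/c5.png',np.hstack([w[:,160:480],cv2.resize(a[60:310,150:470],(400,312)).copy() if 0 else a[0:400,230:630]])[:,:,::-1])
E
```

```text
[573.2692673  210.63473854 158.32764688] 40.86611250138227 [ 0.16085187 -0.82061161 -1.97871978] [-0.11  0.47 -0.44  1.66  0.22  1.06 -2.4 ]
```

View pics/c5.png

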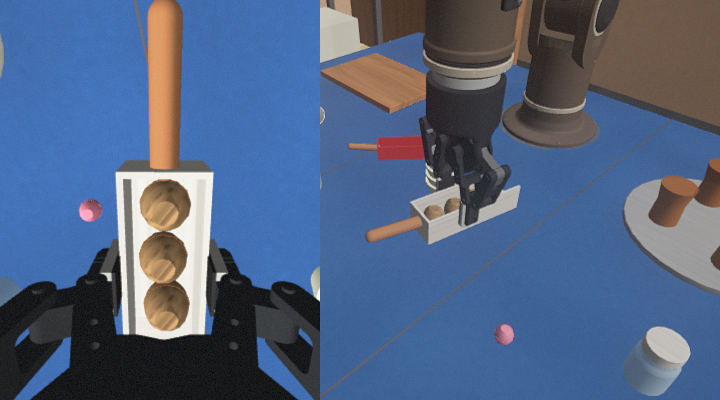

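The wrist view shows all three nuts in the level, held scoop (nuts at about (165,205), (165,258) and (165,305) in the crop). I'll raise it, turn it to yaw +20°, then translate sideways over the funnel.

{"name": "servo_tool", "arguments": {"series": [[[0, 0, -0.15, 0, 0, -0.25, 30], [0, 0, -0.3, 0, 0, -0.5, 30], [0, 0, -0.3, 0, 0, -0.5, 30], [0, 0, -0.3, 0, 0, -0.5, 30], [0, 0, -0.3, 0, 0, -0.5, 30], [0, 0, -0.3, 0, 0, -0.5, 30], [0, 0, -0.3, 0, 0, -0.5, 30], [0, 0, -0.2, 0, 0, -0.5, 30], [0, 0, -0.1, 0, 0, -0.25, 30], [0, 0, 0, 0, 0, 0, 30]]]}}

```text
clock: 11.4
position: [573.8, 211.0, 226.5]
tcp_rot: [-0.0, 0.985, 0.172, -0.0]
ft_force: [-0.1, 0.3, -1.3]
opening: 41.2
```

{"name": "servo_tool", "arguments": {"series": [[[0, 0.15, 0, 0, 0, 0, 30], [0, 0.35, 0, 0, 0, 0, 30], [0, 0.55, 0, 0, 0, 0, 30], [0, 0.75, 0, 0, 0, 0, 30], [0, 0.9, 0, 0, 0, 0, 30], [0, 0.9, 0, 0, 0, 0, 30], [0, 0.9, 0, 0, 0, 0, 30], [0, 0.9, 0, 0, 0, 0, 30], [0, 0.9, 0, 0, 0, 0, 30], [0, 0.9, 0, 0, 0, 0, 30]]]}}

```text
clock: 12.4
position: [647.5, 4.5, 226.6]
tcp_rot: [0.0, 0.985, 0.171, -0.0]
ft_force: [1.1, 0.8, -1.6]
opening: 41.3
```

{"name": "servo_tool", "arguments": {"series": [[[0, 0.9, 0, 0, 0, 0, 30], [0, 0.9, 0, 0, 0, 0, 30], [0, 0.9, 0, 0, 0, 0, 30], [0, 0.75, 0, 0, 0, 0, 30], [0, 0.55, 0, 0, 0, 0, 30], [0, 0.4, 0, 0, 0, 0, 30], [0, 0.2, 0, 0, 0, 0, 30], [0, 0.1, 0, 0, 0, 0, 30], [0, 0, 0, 0, 0, 0, 30], [0, 0, 0, 0, 0, 0, 30]]]}}

```text
clock: 13.4
position: [694.9, -123.6, 227.0]
tcp_rot: [-0.0, 0.985, 0.173, 0.0]
ft_force: [-0.7, 0.6, -1.4]
opening: 41.2
```

```bash
python3 - <<'E'
from h import *
s=arm.observe();print(s['clock'],s['position'],s['tcp_rot'],s['opening'],s['ft_force'],s['q'].round(2))
w=snap('wrist','w4');t=snap('top','t4');a=snap('scene','s4')
cv2.imwrite('pics/c6.png',np.hstack([w[:,150:520],t[0:400,300:640]])[:,:,::-1])
F=[590,-183,163]
print(np.round(proj('wrist',F)),np.round(proj('wrist',np.add(F,[63,0,0]))),np.round(proj('wrist',np.add(F,[0,63,0]))),np.round(proj('wrist',np.add(F,[0,-63,0]))))
E
```

```text
13.4 [ 694.90336328 -123.55699487  227.04424138] [-2.60613016e-04  9.84944047e-01  1.72873224e-01  7.29860871e-05] 41.1675228790697 [-0.66663611  0.58127496 -1.39636594] [ 0.4   0.58 -0.47  1.32  0.26  1.3  -1.3 ]
[344. 316.] [368. 264.] [284. 298.] [401. 334.]
```

View pics/c6.png

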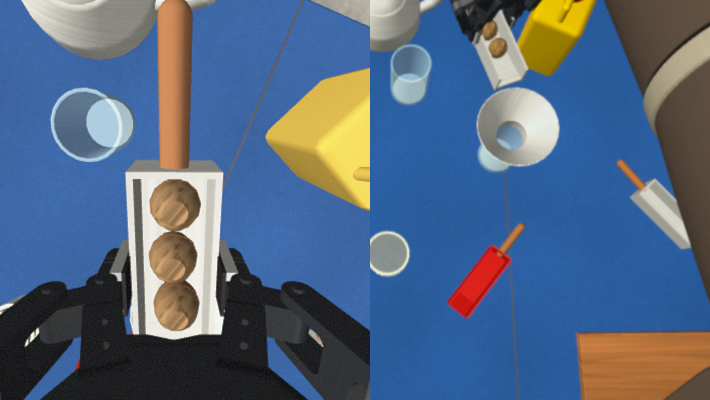

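The rim is at about (407–489, 88–166) in the top view, centre (590,-183), as estimated. The nuts are still in the scoop and the jug stays clear of the handle. I'll finish the approach, lower, and begin tilting.

{"name": "servo_tool", "arguments": {"series": [[[0, 0.2, 0.2, 0, 0, 0, 30], [0, 0.3, 0.4, 0, 0, 0, 30], [0, 0.15, 0.4, 0, 0, 0, 30], [0, 0.03, 0.17, 0, 0, 0, 30], [0, 0, 0, 0, 0, 0, 30], [0, 0, 0, 0, 0, 0, 30]]]}}

```text
clock: 14.15
position: [701.9, -143.7, 191.6]
tcp_rot: [-0.0, 0.985, 0.172, -0.0]
ft_force: [0.2, 0.8, -1.2]
opening: 41.2
```

{"name": "servo_tool", "arguments": {"series": [[[0, 0, 0, 0, 0.2, 0, 30], [0, 0, 0, 0, 0.2, 0, 30], [0, 0, 0, 0, 0.2, 0, 30], [0, 0, 0, 0, 0.2, 0, 30], [0, 0, 0, 0, 0, 0, 30], [0, 0, 0, 0, 0, 0, 30], [0, 0, 0, 0, 0, 0, 30]]]}}

```text
clock: 14.85
position: [702.2, -143.7, 192.2]
tcp_rot: [-0.01, 0.983, 0.172, 0.055]
ft_force: [-0.8, -0.4, -1.5]
opening: 41.3
```

```bash
python3 - <<'E'
from h import *
from scipy.spatial.transform import Rotation as R
s=arm.observe();q=s['tcp_rot'];Rm=R.from_quat([q[1],q[2],q[3],q[0]])
print(s['clock'],s['position'],s['opening'],s['ft_force'],s['q'].round(2),'z',Rm.as_matrix()[:,2].round(3))
lip=s['position']+Rm.apply([-80,0,-22.5]);print('lip',lip.round(1),'rel funnel',(lip-[590,-183,163]).round(1))
t=arm.snapshot('top');w=arm.snapshot('wrist')
for cl,n in(( [-80,-21,-52],'L'),([-80,21,-52],'R')):
    print(n,np.round(proj('top',s['position']+Rm.apply(cl))))
for k in range(2): print(np.round(proj('top',[590,-183,163])))
m=cv2.resize(t[40:190,380:520],(560,600),interpolation=2)
cv2.imwrite('pics/c7.png',m[:,:,::-1])
E
```

```text
14.85 [ 702.2117027  -143.65056836  192.17512547] 41.31106802378874 [-0.84152627 -0.39344433 -1.53280165] [ 0.48  0.57 -0.5   1.44  0.24  1.1  -1.26] z [ 0.105  0.038 -0.994]
lip [ 625.1 -171.5  205.6] rel funnel [35.1 11.5 42.6]
L [439.  92.]
R [465.  82.]
[448. 126.]
[448. 126.]
```

View pics/c7.png

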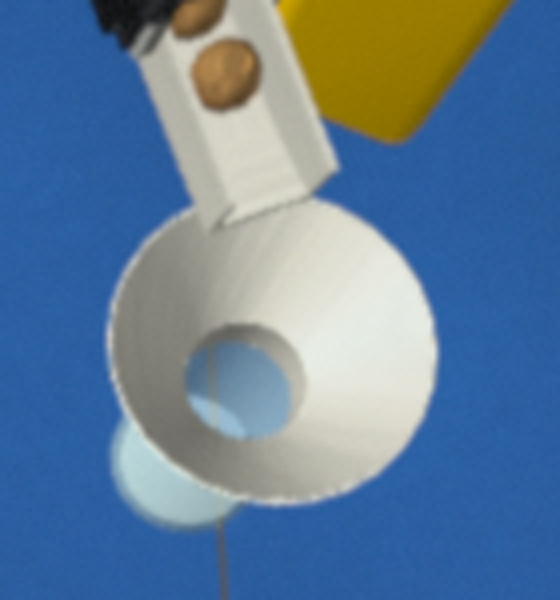

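The lip is about 36 mm upstream of the funnel axis and aligned, with mouth corners at top (434,97) and (464,81). One nut is visible waiting. I'll tilt slowly about the lip.

{"name": "servo_tool", "arguments": {"series": [[[0, 0, 0.1, 0, 0.2, 0, 30], [0, 0, 0.1, 0, 0.2, 0, 30], [0, 0, 0.1, 0, 0.2, 0, 30], [0.02, 0, 0.03, 0, 0.2, 0, 30], [0.02, 0, -0.07, 0, 0.2, 0, 30], [0.02, 0, -0.07, 0, 0.2, 0, 30], [0.02, 0, -0.07, 0, 0.2, 0, 30], [0.02, 0, -0.07, 0, 0.2, 0, 30], [0.02, 0, -0.07, 0, 0.2, 0, 30], [0.02, 0, -0.07, 0, 0.2, 0, 30]]]}}

```text
clock: 15.95
position: [703.7, -143.1, 195.3]
tcp_rot: [-0.034, 0.966, 0.169, 0.192]
ft_force: [-0.4, -0.1, -1.1]
opening: 40.9
```

{"name": "servo_tool", "arguments": {"series": [[[0.05, 0, -0.18, 0, 0.5, 0, 30], [0.05, 0, -0.18, 0, 0.5, 0, 30], [0.05, 0, -0.18, 0, 0.5, 0, 30], [0.05, 0, -0.18, 0, 0.5, 0, 30], [0.05, 0, -0.18, 0, 0.5, 0, 30], [0.05, 0, -0.18, 0, 0.5, 0, 30], [0, 0, 0, 0, 0, 0, 30], [0, 0, 0, 0, 0, 0, 30], [0, 0, 0, 0, 0, 0, 30], [0, 0, 0, 0, 0, 0, 30]]]}}

```text
clock: 16.95
position: [695.4, -145.4, 227.9]
tcp_rot: [-0.068, 0.905, 0.159, 0.388]
ft_force: [0.2, 0.5, -1.0]
opening: 41.2
```

```bash
python3 - <<'E'
from h import *
from scipy.spatial.transform import Rotation as R
s=arm.observe();q=s['tcp_rot'];Rm=R.from_quat([q[1],q[2],q[3],q[0]])
print(s['clock'],s['position'],s['opening'],s['ft_force'],s['q'].round(2),'tilt',np.degrees(np.arccos(-Rm.as_matrix()[2,2])))
lip=s['position']+Rm.apply([-80,0,-22.5]);print('lip rel',(lip-[590,-183,163]).round(1))
for n in('top','scene','wrist'):
    i=snap(n,n+'5');h=cv2.cvtColor(i,cv2.COLOR_RGB2HSV)
    m=((h[:,:,0]>8)&(h[:,:,0]<22)&(h[:,:,1]>70)&(h[:,:,2]>60)&(h[:,:,2]<215)).astype(np.uint8)
    k,l,st,ce=cv2.connectedComponentsWithStats(m)
    print(n,[(tuple(ce[j].round()),st[j,4]) for j in range(1,k) if st[j,4]>25])
E
```

```text
16.95 [ 695.41726697 -145.4440874   227.89875976] 41.184520153440126 [ 0.21307063  0.54951214 -1.03894422] [ 1.21  0.53 -1.06  1.95 -0.18  0.26 -0.68] tilt 46.38850236225603
lip rel [38.3 13.1 22.5]
top [((np.float64(436.0), np.float64(7.0)), np.int32(148)), ((np.float64(8.0), np.float64(24.0)), np.int32(554)), ((np.float64(569.0), np.float64(153.0)), np.int32(9963)), ((np.float64(436.0), np.float64(144.0)), np.int32(84)), ((np.float64(442.0), np.float64(238.0)), np.int32(220)), ((np.float64(575.0), np.float64(366.0)), np.int32(8793)), ((np.float64(53.0), np.float64(381.0)), np.int32(1501)), ((np.float64(126.0), np.float64(393.0)), np.int32(576))]
scene [((np.float64(64.0), np.float64(22.0)), np.int32(5082)), ((np.float64(220.0), np.float64(5.0)), np.int32(275)), ((np.float64(269.0), np.float64(17.0)), np.int32(968)), ((np.float64(347.0), np.float64(18.0)), np.int32(3253)), ((np.float64(425.0), np.float64(29.0)), np.int32(2591)), ((np.float64(579.0), np.float64(55.0)), np.int32(14000)), ((np.float64(101.0), np.float64(59.0)), np.int32(501)), ((np.float64(295.0), np.float64(81.0)), np.int32(3754)), ((np.float64(214.0), np.float64(63.0)), np.int32(67)), ((np.float64(11.0), np.float64(96.0)), np.int32(697)), ((np.float64(40.0), np.float64(146.0)), np.int32(53)), ((np.float64(272.0), np.float64(146.0)), np.int32(140)), ((np.float64(606.0), np.float64(191.0)), np.int32(1978)), ((np.float64(633.0), np.float64(254.0)), np.int32(397))]
wrist [((np.float64(453.0), np.float64(44.0)), np.int32(30939)), ((np.float64(513.0), np.float64(201.0)), np.int32(145))]
```

```bash
python3 - <<'E'
from h import *
for f0,f1,(x0,x1,y0,y1) in (('s0','scene5',(160,240,95,200)),('t0','top5',(400,495,80,178))):
    a=cv2.imread(f'pics/{f0}.png').astype(int);b=cv2.imread(f'pics/{f1}.png').astype(int)
    # brown shift: red-blue change
    d=((b[:,:,2]-b[:,:,0])-(a[:,:,2]-a[:,:,0]))[y0:y1,x0:x1]
    m=(d>35).astype(np.uint8);k,l,st,ce=cv2.connectedComponentsWithStats(m)
    print(f1,[((st[j]+[x0,y0,0,0,0]).tolist(),(ce[j]+[x0,y0]).round(1).tolist()) for j in range(1,k) if st[j,4]>6])
    for r in range(y0,y1,4): print(''.join('#' if v>60 else '+' if v>35 else '.' for v in d[r-y0,::1]))
# ideal pixel spots of nuts lying on jar floor and in throat
for n in('scene','top'): print(n,[np.round(proj(n,[590,-183,z])) for z in(6,20,45,98,122,163)])
E
```

```text
scene5 [([213, 163, 5, 6, 13], [215.4, 165.3])]
................................................................................
................................................................................
................................................................................
................................................................................
................................................................................
................................................................................
................................................................................
................................................................................
................................................................................
................................................................................
................................................................................
................................................................................
................................................................................
[... 3229 characters left out ...]
....................................................
...............................................................................................
...............................................................................................
...............................................................................................
...............................................................................................
scene [array([214., 186.]), array([213., 181.]), array([210., 171.]), array([205., 148.]), array([203., 137.]), array([198., 118.])]
top [array([426., 154.]), array([428., 152.]), array([431., 148.]), array([438., 139.]), array([441., 134.]), array([448., 126.])]
```

```bash
python3 - <<'E'
from h import *
s=cv2.imread('pics/scene5.png')[90:205,155:245];t=cv2.imread('pics/top5.png')[75:185,395:505];w=cv2.imread('pics/wrist5.png')
f=lambda i,w,h:cv2.resize(i,(w,h),interpolation=2)
b=lambda i:np.clip(i.astype(float)*1.0,0,255).astype(np.uint8)
cv2.imwrite('pics/c8.png',np.vstack([np.hstack([f(s,313,400),f(t,400,400)]),f(w[:300],713,200)]))
E
```

```text
(no output)
```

View pics/c8.png

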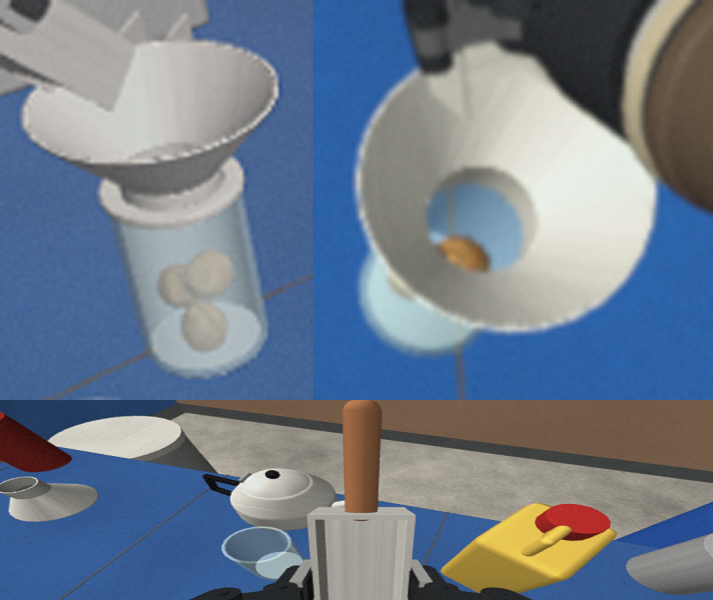

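All three nuts are inside the jar: scene crop at (178,285), (210,272) and (205,327), below the funnel. The jar is upright and the wrist view shows an empty scoop. I'll rise clear, level it and return.

{"name": "servo_tool", "arguments": {"series": [[[0.4, 0, -0.4, 0, 0, 0, 30], [0.6, 0, -0.57, 0, 0, 0, 30], [0.6, 0, -0.57, 0, 0, 0, 30], [0.4, 0, -0.38, 0, 0, 0, 30], [0, 0, 0, 0, -0.97, 0, 30], [0, 0, 0, 0, -0.97, 0, 30], [0, 0, 0, 0, -0.97, 0, 30], [0, 0, 0, 0, -0.97, 0, 30], [0, 0, 0, 0, -0.97, 0, 30], [0, 0, 0, 0, -0.97, 0, 30]]]}}

```text
clock: 18.1
position: [695.0, -145.9, 311.4]
tcp_rot: [0.0, 0.985, 0.173, 0.005]
ft_force: [0.7, -0.7, -1.0]
opening: 41.4
```

{"name": "servo_tool", "arguments": {"series": [[[0, 0, 0, 0, 0, 0, 30], [0, -0.3, 0, 0, 0, 0, 30], [0, -0.6, 0, 0, 0, 0, 30], [0, -0.9, 0, 0, 0, 0, 30], [0.05, -0.9, 0, 0, 0, 0, 30], [0.05, -0.9, 0, 0, 0, 0, 30], [0.05, -0.9, 0, 0, 0, 0, 30], [0.05, -0.9, 0, 0, 0, 0, 30], [0.05, -0.9, 0, 0, 0, 0, 30], [0.05, -0.9, 0, 0, 0, 0, 30]]]}}

```text
clock: 19.1
position: [627.5, 60.6, 311.1]
tcp_rot: [-0.001, 0.985, 0.172, 0.008]
ft_force: [-0.4, -0.3, -1.6]
opening: 41.0
```

{"name": "servo_tool", "arguments": {"series": [[[0, -0.9, 0, 0, 0, 0, 30], [0, -0.9, 0, 0, 0, 0, 30], [0, -0.9, 0, 0, 0, 0, 30], [0, -0.7, 0, 0, 0, 0, 30], [0, -0.5, 0, 0, 0, 0, 30], [0, 0, 0, 0, 0, 0, 30], [0, 0, 0, 0, 0, 0, 30]]]}}

```text
clock: 19.8
position: [589.4, 168.7, 310.5]
tcp_rot: [-0.001, 0.985, 0.173, 0.007]
ft_force: [-0.5, -0.8, -0.5]
opening: 40.9
```

```bash
python3 - <<'E'
from h import *
from scipy.spatial.transform import Rotation as R
s=arm.observe();q=s['tcp_rot'];Rm=R.from_quat([q[1],q[2],q[3],q[0]]).as_matrix()
print(s['clock'],s['position'],q,s['opening'],s['ft_force'],Rm.round(4))
for n in('wrist','scene','top'): snap(n,n+'6')
w=cv2.imread('pics/wrist6.png');h=cv2.cvtColor(w,cv2.COLOR_BGR2HSV)
m=((h[:,:,1]<60)&(h[:,:,2]>120)).astype(np.uint8);m[:, :250]=0;m[:,390:]=0
c=max(cv2.findContours(m,0,2)[0],key=cv2.contourArea);print(cv2.boundingRect(c))
w=cv2.imread('pics/w4.png');h=cv2.cvtColor(w,cv2.COLOR_BGR2HSV)
m=((h[:,:,1]<60)&(h[:,:,2]>120)).astype(np.uint8);m[:, :250]=0;m[:,390:]=0;m[:100]=0
c=max(cv2.findContours(m,0,2)[0],key=cv2.contourArea);print('before',cv2.boundingRect(c))
E
```

```text
19.8 [589.3620819  168.73026322 310.48294532] [-0.00134246  0.98496477  0.1726093   0.00697357] 40.85772755991343 [-0.51221364 -0.75260265 -0.46982938] [[ 9.403e-01  3.400e-01  1.330e-02]
 [ 3.400e-01 -9.404e-01  5.100e-03]
 [ 1.420e-02 -2.000e-04 -9.999e-01]]
(275, 158, 99, 182)
before (275, 147, 99, 193)
```

```bash
python3 - <<'E'
from h import *
a=cv2.imread('pics/w4.png');b=cv2.imread('pics/wrist6.png')
for x0,x1,y0,y1 in((270,380,150,180),(300,350,100,170),(262,300,150,240)):
    r=cv2.matchTemplate(b[y0-25:y1+25,x0-20:x1+20],a[y0:y1,x0:x1],cv2.TM_CCOEFF_NORMED);_,v,_,p=cv2.minMaxLoc(r);print(v,p[0]-20,p[1]-25)
E
```

```text
0.9951311945915222 0 0
0.9944338202476501 0 0
0.9952785968780518 0 0
```

The scoop hasn't slipped in the grip (0 px shift). I'll correct the 0.8° residual tilt and descend, slowly at the end.

{"name": "servo_tool", "arguments": {"series": [[[0, 0, 0.3, 0, -0.1, 0, 30], [0, 0, 0.6, 0, 0, 0, 30], [0, 0, 0.95, 0, 0, 0, 30], [0, 0, 0.95, 0, 0, 0, 30], [0, 0, 0.95, 0, 0, 0, 30], [0, 0, 0.95, 0, 0, 0, 30], [0, 0, 0.95, 0, 0, 0, 30], [0, 0, 0.95, 0, 0, 0, 30], [0, 0, 0.95, 0, 0, 0, 30], [0, 0, 0.95, 0, 0, 0, 30]]]}}

```text
clock: 20.95
position: [589.0, 169.5, 52.9]
tcp_rot: [-0.001, 0.985, 0.173, -0.001]
ft_force: [0.2, -0.1, -0.9]
opening: 40.8
```

{"name": "servo_tool", "arguments": {"series": [[[0, 0, 0.8, 0, 0, 0, 30], [0, 0, 0.5, 0, 0, 0, 30], [0, 0, 0.3, 0, 0, 0, 30], [0, 0, 0.2, 0, 0, 0, 30], [0, 0, 0, 0, 0, 0, 30], [0, 0, 0, 0, 0, 0, 30]]]}}

```text
clock: 21.55
position: [589.7, 170.6, 1.9]
tcp_rot: [-0.001, 0.985, 0.173, 0.0]
ft_force: [-0.7, -0.2, -1.5]
opening: 40.8
```

{"name": "servo_tool", "arguments": {"series": [[[0, 0, 0.15, 0, 0, 0, 30], [0, 0, 0.12, 0, 0, 0, 30], [0, 0, 0.1, 0, 0, 0, 30], [0, 0, 0.08, 0, 0, 0, 30], [0, 0, 0.05, 0, 0, 0, 30], [0, 0, 0.03, 0, 0, 0, 30], [0, 0, 0, 0, 0, 0, 30], [0, 0, 0, 0, 0, 0, 30]]]}}

```text
clock: 22.35
position: [589.1, 170.3, -14.8]
tcp_rot: [-0.001, 0.985, 0.173, -0.0]
ft_force: [0.0, -0.7, -1.6]
opening: 41.0
```

{"name": "servo_tool", "arguments": {"series": [[[0, 0, 0.03, 0, 0, 0, 30], [0, 0, 0.02, 0, 0, 0, 30], [0, 0, 0, 0, 0, 0, 30]]]}}

```text
clock: 22.65
position: [589.0, 170.3, -16.5]
tcp_rot: [-0.001, 0.985, 0.173, -0.001]
ft_force: [0.4, 0.3, -1.7]
opening: 41.0
```

{"name": "servo_tool", "arguments": {"series": [[[0, 0, 0.02, 0, 0, 0, 30], [0, 0, 0.02, 0, 0, 0, 30], [0, 0, 0, 0, 0, 0, 30]]]}}

```text
clock: 22.95
position: [589.1, 170.3, -17.3]
tcp_rot: [-0.001, 0.985, 0.173, -0.0]
ft_force: [-1.1, 0.2, 3.1]
opening: 40.8
```

{"name": "servo_tool", "arguments": {"series": [[[0, 0, 0.02, 0, 0, 0, 30], [0, 0, 0, 0, 0, 0, 30], [0, 0, 0, 0, 0, 0, 30]]]}}

```text
clock: 23.25
position: [589.1, 170.3, -17.3]
tcp_rot: [-0.0, 0.985, 0.173, -0.0]
ft_force: [-4.2, -0.5, 8.1]
opening: 41.3
```

Contact at z -17.3, the same height as at the grasp, so the scoop is down. I'll open gradually and retreat upward.

{"name": "servo_tool", "arguments": {"series": [[[0, 0, -0.02, 0, 0, 0, 41], [0, 0, 0, 0, 0, 0, 43], [0, 0, 0, 0, 0, 0, 46], [0, 0, 0, 0, 0, 0, 52], [0, 0, 0, 0, 0, 0, 65], [0, 0, 0, 0, 0, 0, 85], [0, 0, 0, 0, 0, 0, 85], [0, 0, 0, 0, 0, 0, 85]]]}}

```text
clock: 24.05
position: [589.1, 170.3, -17.6]
tcp_rot: [-0.001, 0.985, 0.173, -0.0]
ft_force: [-0.8, 0.3, -0.2]
opening: 85.0
```

{"name": "servo_tool", "arguments": {"series": [[[0, 0, -0.2, 0, 0, 0, 85], [0, 0, -0.4, 0, 0, 0, 85], [0, 0, -0.7, 0, 0, 0, 85], [0, 0, -0.9, 0, 0, 0, 85], [0, 0, -0.9, 0, 0, 0, 85], [0, 0, -0.9, 0, 0, 0, 85], [0, 0, -0.9, 0, 0, 0, 85], [0, 0, -0.5, 0, 0, 0, 85], [0, 0, 0, 0, 0, 0, 85], [0, 0, 0, 0, 0, 0, 85]]]}}

```text
clock: 25.05
position: [589.1, 169.8, 144.2]
tcp_rot: [-0.0, 0.985, 0.173, -0.001]
ft_force: [0.9, -0.5, -0.6]
opening: 84.8
```

```bash
python3 - <<'E'
from h import *
s=arm.observe();print(s['clock'],s['position'],s['opening'],s['ft_force'])
for n in('wrist','scene','top'): snap(n,n+'7')
w=cv2.imread('pics/wrist7.png');h=cv2.cvtColor(w,cv2.COLOR_BGR2HSV)
m=((h[:,:,1]<60)&(h[:,:,2]>110)).astype(np.uint8);m[:,:260]=0;m[:,390:]=0;m[:90]=0
c=max(cv2.findContours(m,0,2)[0],key=cv2.contourArea);print('scoop',cv2.minAreaRect(c))
X=np.array([.94,.341,0]);Y=np.array([-.341,.94,0]);o=np.array([589.1,170.3,0])-15*X
print('pred resting',[np.round(proj('wrist',o+X*i+Y*j+[0,0,34])) for i,j in((65,21),(65,-21),(-65,21),(-65,-21))])
a=cv2.imread('pics/scene7.png').astype(int);b=cv2.imread('pics/s0.png').astype(int)
print('jar diff scene',np.abs(a-b)[100:200,160:240].mean())
d=((a-b)[120:200,180:235]);g=np.abs(d).sum(2)>35;k,l,st,ce=cv2.connectedComponentsWithStats(g.astype(np.uint8));print([(st[j].tolist()) for j in range(1,k) if st[j,4]>25])
E
```

```text
25.05 [589.07686533 169.76902176 144.15030893] 84.82945717224231 [ 0.93700322 -0.51799381 -0.57616394]
scoop ((319.2173156738281, 189.2425537109375), (48.79888916015625, 138.26791381835938), 1.5074357986450195)
pred resting [array([302., 139.]), array([345., 139.]), array([305., 258.]), array([342., 259.])]
jar diff scene 7.837416666666667
[[20, 42, 23, 30, 352]]
```

```bash
python3 -c "
from station import arm
print(arm.hand_in())"
```

```text
the job is handed in; nothing more can be done
None
```

The job is done and handed in at about 25 s. All three walnuts are in the jar, the jar is upright, and the empty scoop is back on the counter.

**What I did:** I gripped the scoop across its sides and carried it to the funnel with the handle turned away from the yellow jug. I tipped it slowly about its lip to 46° and let the nuts drop through. I then levelled it, set it down near its starting place and let go.

**Problem on the way:** the first grasp failed. The fingertips showed about 30 mm higher in the pictures than the stated TCP. The jaws closed over the wall tops and pressed with about 13 N. I lifted, opened, went lower while watching the force, and the second grasp held.

**Last checks:**
- **Nuts:** a zoomed picture right after the pour shows all three inside the jar below the funnel, and the scoop empty.
- **Jar:** in the final scene picture, the jar area differs from the start only where the nuts now lie.
- **Scoop:** it touched down at the same height it was picked up from, with the tool level to about 0.1°. Release was clean, with no residual force.
- **Weaker check:** I had used all 12 picture views, so the scoop's final rest was checked only by numbers. Its outline in the wrist picture runs about 20 px longer at the back and 5 px wider than predicted. I put this down to its outer faces being visible, but did not confirm it by eye.

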